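# Stand the toppled peg basket back up and push it home

### The arm

A 6-joint arm with a two-finger parallel gripper is mounted at the origin on the work surface. World frame = base frame: x ahead of the robot, y to its left, z up, the work surface at z = 0. Lengths are in m, angles in degrees, forces in N, time in s.
With the tool pointing down it reaches from about 0.425 to 0.95 m from the base axis. Payload 3.5 kg.
Tool frame: the origin (TCP) lies on the mounting face of the last link; the fingertips stand 173 mm ahead of it and the grasp point (between the pads) lies 155 mm ahead of it; z points along the fingers, y is the line along which they close (so a half turn about z gives the same grasp; the last joint's range is limited). The gripper opens to 85 mm and grips with 20 to 120 N. Pads are 22 mm wide; open, the fingers measure 114 mm over their backs; the gripper's body (76 mm by 85 mm) begins 54 mm behind the grasp point. The pads swing forward as they close: fully open they stand 13 mm farther back than shut.
Start: joints at [65.776, 16.404, 90.338, -0, 73.258, -8.594], TCP at [0.182, 0.65, 0.405] pointing down, gripper open.
Joint ranges: [-158.93, 158.93], [-51.34, 127.21], [12.03, 142.37], [-87.48, 267.48], [13.55, 161.25], [-162.69, 162.69]. Speed limits (degrees/s): [159.86, 159.86, 180, 180, 180, 180].

### API

Orientations are given as a 3x3 rotation matrix whose columns are the frame's x, y, z axes.
In Python, from rig import ctrl gives the robot as it stands.
- The arm moves only by the tool servo_tool, never from a script. Its argument "targets" is a list of rows, each a list of 6 numbers: the shift along the tool's x, y, z in m, then the turn, a rotation vector about the tool's x, y, z in degrees. In form: [[x, y, z, rx, ry, rz], ...]. A call has 1 to 12 rows; each row shifts and turns the commanded pose from where the row before left it, along the tool's axes as they then stand; what a row does not reach is not made up. A row lasts 1/10 s, in which the tool goes at most 50 mm and 8.59 degrees, less where a joint would pass 70% of its speed; a pose out of reach is approached as far as the arm can. A call is refused whole if a number of a shift passes 0.05 or a number of a turn 8.59, either way. A call with a gripper value outside its range is refused whole. "hand" is the finger opening in m, from 0 to 0.0854, set as the call begins (left out, the last holds). The fingers move at their own pace and stop on an object; "newtons" is the grip in N (left out, the last holds). Time passes only in rows, so rows that do not move let the fingers close. It gives the time, the measured TCP pose, the force, the opening and the grip force at its end, in the units of the state.
- ctrl.observe(): the state, without advancing time (a new reading comes with each control period).
- ctrl.get_image(name): name is "side" or "top"; returns the picture (384x512x3 uint8, blue, green, red); there is no depth.
- ctrl.camera_params(name): a dict with "vfov" (degrees; the focal length in pixels is half the picture's height over the tangent of half this angle, whatever the lens; pixels are square), "cx", "cy" (the principal point, pixels), "rvec" (rotation vector, rad) and "tvec" (3), from world to camera coordinates, as OpenCV has them. Camera axes: x right, y down, z forward; pixel columns grow to the right and rows downward; lengths in m; the calibration is good to about 2 mm. A picture is of the moment at which its call begins. camera_params takes no time and is no camera call.
- ctrl.hand_in(): hands the job in; it is judged then, once.
The state is a dict: "time": time; "joints": joint angles; "joint_velocities": joint speeds; "tau": joint torques, N m; "tcp_pos": TCP position; "eef_rot": TCP orientation; "ft_force": force on the tool from outside, world axes, zero at the start; "torque": the same for the moment, N m; "grip_width": finger opening in m; "grasp_force": force on a finger pad.
Only numpy, scipy, OpenCV 4.12 (cv2) and the standard library are available. Lean on these libraries where they do the work, as an engineer would, in place of code of your own. Each camera call takes 0.05 s, during which the arm holds its last target. There are 200 camera calls.

### The job

The teal clothes-peg basket has been knocked onto its side. Only by pushing on it gently with the fingers, without gripping it, tip it back up onto its base and push it back until it stands flush against the stone curb of the laundry sink, between the two bottles. Do not lift the basket off the counter, and leave the bottles, the spilled pegs and everything else as they are.

Things in the scene. Friction and masses are not known exactly. Their poses are not given: they have to be found in the camera images.
- basket: Teal slotted plastic peg basket: open box, 130 mm (own x) by 210 mm (y) by 95 mm tall (z), walls 4 mm, 0.2 to 0.42 kg, empty. Origin: centre of its underside; z points out of the mouth. At the start it lies on its -x long wall, mouth roughly towards the robot, own x straight up, origin 65 mm above the counter, uppermost edge (rim of the +x wall) 130 mm. Stood up, its +x wall faces the sink.
- basket_foot (a point): middle of the basket's edge between underside and -x wall (own x = -65 mm, z = 0). Lying, this is its lower far edge, the one it turns about when its upper rim is pushed away from the robot; past about 30 degrees it falls onto its base by itself. Stays on the counter if the basket is only tipped and slid
- home (a point): the basket's place, a point on the counter: where the basket's origin comes to lie. 65 mm in front of the beige stone curb, midway between the bottles. Its x points away from the robot, square to the curb's front face, its y along the curb. The curb is the near wall of the fixed laundry sink along the far side of the counter: straight, upright, 90 mm high, 55 mm thick, 1160 mm long
- detergent: Bystander, loose: white detergent bottle with a yellow label and orange cap, 76 mm diameter, 235 mm tall; stands near the curb at one side of the basket's place. Origin: centre of its underside.
- softener: Bystander, loose: purple softener bottle with a white cap, 72 mm diameter, 215 mm tall; stands near the curb at the other side of the basket's place (the two bottles may have changed places). Origin: centre of its underside.
- peg1: Bystander, loose: wooden clothes peg lying flat, 72 x 11 x 10 mm; on the counter beside the basket. Origin: centre of its underside.
- peg2: Bystander, loose: second wooden clothes peg, 72 x 11 x 10 mm; same place. Origin: centre of its underside.
- peg3: Bystander, loose: third wooden clothes peg, 72 x 11 x 10 mm; same place. Origin: centre of its underside.
- brush: Bystander, loose: wooden scrubbing brush, bristles down, 130 x 45 x 38 mm; out to one side of the counter. Origin: centre of its underside.
- scoop_cup: Bystander, loose: pale plastic measuring cup, mouth up, 72 mm wide, 75 mm tall; out to one side of the counter. Origin: centre of its underside.
There are look-alikes about, which are no part of the job. There is more than one size of the basket; the job needs the middle-sized.

How it is judged:
By the outcome, as a careful person would: the job done as asked, in the order asked, and still so for the second after the job is handed in, with the robot touching nothing.
It also fails if it takes over 54 s, if anything falls off the work surface, if the arm or the gripper's body presses on something with over 40 N, if the wrist force passes 120 N, or if a joint passes its speed limit or range.

## Working session

There is one attempt and no reset: what is moved stays moved. The work goes in short steps, Python scripts to look and compute and a tool call to move; the robot and the scene stay as the last step left them, time stands still between calls to the robot, and variables do not carry over. Pictures are saved under pics/ and viewed, at most 10 in all, crops included, and the job is handed in when it is done.

Besides the shell and the picture viewer there is one more tool, called after "Request:" as name(argument=value, ...) on one line, values as JSON. servo_tool: Moves the arm, as the interface text tells. Its arguments: {"type":"object","properties":{"targets":{"type":"array","items":{"type":"array","items":{"type":"number"}}},"hand":{"type":"number"},"newtons":{"type":"number"}},"required":["targets"]}

```bash
mkdir -p pics; ls
python3 - <<'E'
from rig import ctrl
import cv2
for n in("top","side"):
    cv2.imwrite(f"pics/{n}0.png",ctrl.get_image(n)); print(n,ctrl.camera_params(n))
s=ctrl.observe();print(s["time"],s["tcp_pos"],s["eef_rot"],s["grip_width"])
E
```

```text
pics
top {'vfov': 55.918537257036355, 'cx': 254.9545800653621, 'cy': 199.01248455739187, 'rvec': array([ 2.12690503, -2.11324647,  0.17779903]), 'tvec': array([-1.10423604e-03,  5.30838889e-01,  1.24389229e+00])}
side {'vfov': 43.979931221660735, 'cx': 255.1596464288484, 'cy': 195.3080052025666, 'rvec': array([ 2.10133262, -0.02002746,  0.03808479]), 'tvec': array([-0.53260446,  0.06530195,  1.29039548])}
0.1 [0.18171976 0.6498415  0.40346668] [[-9.63030179e-01  2.69392126e-01 -8.69593996e-04]
 [ 2.69393348e-01  9.63028263e-01 -1.94654045e-03]
 [ 3.13060925e-04 -2.10884004e-03 -9.99997727e-01]] 0.0853190392970828
```

View pics/top0.png

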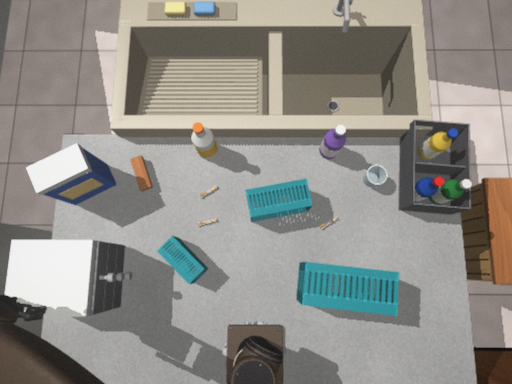

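View pics/side0.png

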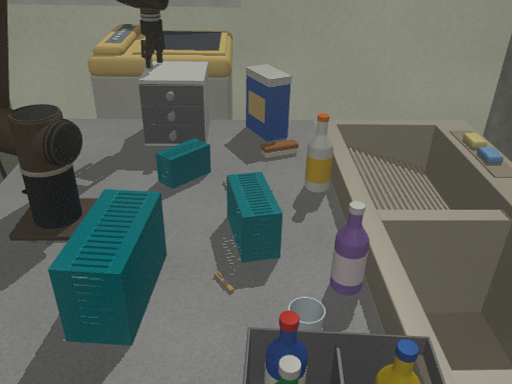

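The middle basket is at about (280,200) in the top view, with detergent at (205,140), softener at (333,142) and pegs at (209,190), (207,222) and (330,223). I'll enlarge both views to measure.

```bash
cat > h.py <<'E'
import numpy as np,cv2
from rig import ctrl
def cam(n):
    p=ctrl.camera_params(n);f=192/np.tan(np.radians(p["vfov"]/2))
    K=np.array([[f,0,p["cx"]],[0,f,p["cy"]],[0,0,1]]);return K,cv2.Rodrigues(p["rvec"])[0],np.array(p["tvec"])
def at(n,u,v,z=0.):
    K,R,t=cam(n);d=R.T@np.linalg.solve(K,[u,v,1]);c=-R.T@t;return c+d*(z-c[2])/d[2]
def px(n,P):
    K,R,t=cam(n);q=(np.atleast_2d(P)@R.T+t)@K.T;return q[:,:2]/q[:,2:]
E
python3 - <<'E'
import cv2,numpy as np
a=cv2.imread("pics/top0.png")[110:250,180:380];b=cv2.imread("pics/side0.png")[110:310,200:400]
cv2.imwrite("pics/c1.png",cv2.resize(a,None,fx=4,fy=4,interpolation=2))
cv2.imwrite("pics/c2.png",cv2.resize(b,None,fx=3,fy=3,interpolation=2))
E
```

```text
(no output)
```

View pics/c1.png

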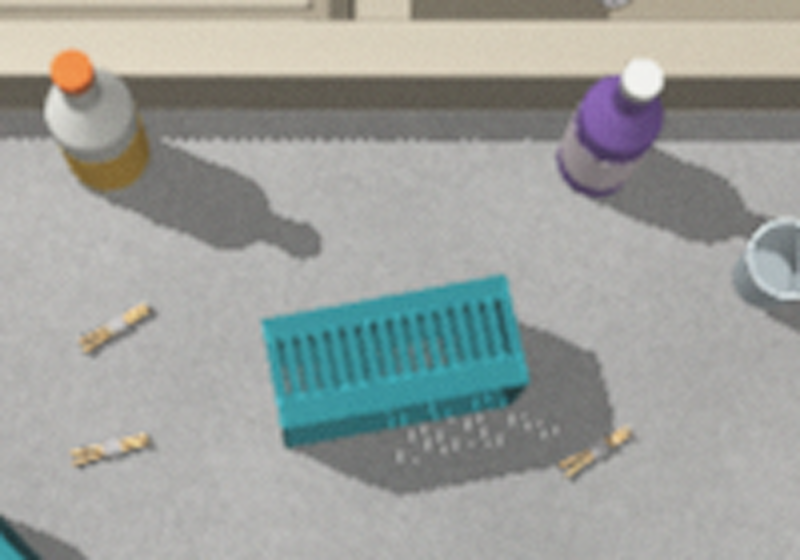

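View pics/c2.png

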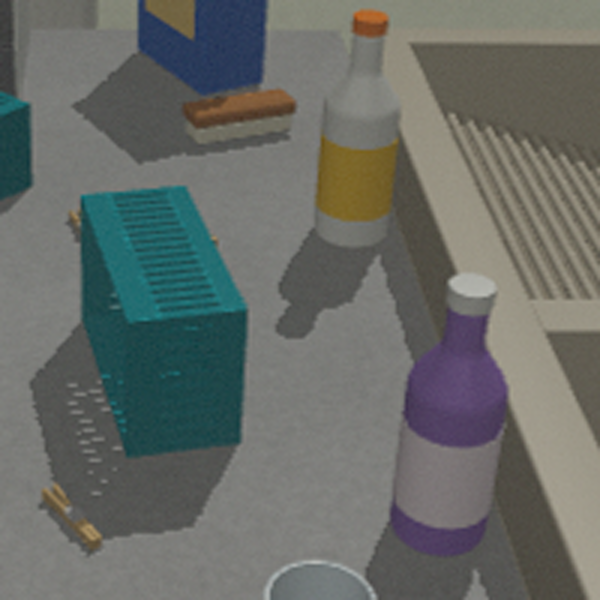

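Run:
```python
from h import *
T=lambda x,y,z:at("top",180+(x+.5)/4-.5,110+(y+.5)/4-.5,z)
S=lambda x,y,z:at("side",200+(x+.5)/3-.5,110+(y+.5)/3-.5,z)
C=np.array([T(*p,.13) for p in[(263,320),(507,276),(527,385),(284,432)]])
print("corners",C.round(4)[:, :2].tolist(),[np.linalg.norm(C[i]-C[i-1]).round(3) for i in range(4)])
print("side",[S(*p,z).round(3)[:2].tolist() for p,z in[((82,196),.13),((186,186),.13),((246,308),.13),((135,320),.13),((128,455),0),((240,442),0)]])
d=(C[0]-C[3]+C[1]-C[2]);print("yaw x-away",np.degrees(np.arctan2(d[1],d[0])));e=C[0]-C[1]+C[3]-C[2];print("yaw y",np.degrees(np.arctan2(-e[0],e[1])))
print("curb top edge",T(10,76,.09),T(790,76,.09),"base",T(10,108,0),T(790,108,0))
print("det",T(72,68,.235),"soft",T(642,78,.215))
print("det side",S(371,17,.235),S(355,243,0),"soft side",S(471,285,.215),S(440,550,0))
for p in[(82,350),(152,308),(72,462),(150,438),(562,475),(633,432)]:print("peg",T(*p,.005)[:2].round(3))
print("cup",T(785,255,.075))
```

```text
corners [[0.5477, 0.0335], [0.5866, -0.1717], [0.4936, -0.1866], [0.4531, 0.015]] [np.float64(0.096), np.float64(0.209), np.float64(0.094), np.float64(0.206)]
side [[0.457, 0.014], [0.549, 0.034], [0.587, -0.169], [0.501, -0.186], [0.496, -0.185], [0.588, -0.168]]
yaw x-away 10.12140890145809
yaw y 11.043480548673552
curb top edge [0.77893611 0.265366   0.09      ] [ 0.7806167  -0.43201516  0.09      ] base [0.78177653 0.28457711 0.        ] [ 0.78381706 -0.46073814  0.        ]
det [0.72898976 0.1831203  0.235     ] soft [ 0.72954821 -0.27156294  0.215     ]
det side [0.72788161 0.17984033 0.235     ] [0.72989763 0.15885435 0.        ] soft side [ 0.72829059 -0.27322418  0.215     ] [ 0.72711048 -0.29885161  0.        ]
peg [0.545 0.206]
peg [0.585 0.142]
peg [0.441 0.212]
peg [0.463 0.141]
peg [ 0.432 -0.235]
peg [ 0.471 -0.3  ]
cup [ 0.62007947 -0.42388221  0.075     ]
```

The basket's size fits (206×95 mm top face). Its foot is at (0.567,−0.069) with a yaw of about 10.8°, and home is at about (0.716,−0.045). I'll turn the tool to the basket's yaw and swing round in front of its mouth.

Request:
servo_tool(targets=[[0,0,0,0,0,-6.6],[0,0,0,0,0,-6.6],[0,0,0,0,0,-6.6],[0,0,0,0,0,-6.6]], hand=0.085)

```text
time: 0.5
tcp_pos: [0.1817, 0.6499, 0.4039]
eef_rot: [[-0.981, -0.192, -0.001], [-0.192, 0.981, -0.001], [0.001, -0.001, -1.0]]
ft_force: [-0.9, 1.0, -0.9]
grip_width: 0.0848
grasp_force: 0.0
```

Request:
servo_tool(targets=[[-0.023,-0.038,0,0,0,0],[-0.023,-0.038,0,0,0,0],[-0.023,-0.038,0,0,0,0],[-0.023,-0.038,0,0,0,0],[-0.023,-0.038,0,0,0,0],[-0.023,-0.038,0,0,0,0],[-0.023,-0.038,0,0,0,0],[-0.023,-0.038,0,0,0,0],[-0.023,-0.038,0,0,0,0]])

```text
time: 1.4
tcp_pos: [0.4498, 0.3512, 0.4043]
eef_rot: [[-0.982, -0.187, -0.001], [-0.187, 0.982, -0.0], [0.001, -0.0, -1.0]]
ft_force: [0.1, -0.2, -0.4]
grip_width: 0.085
grasp_force: 0.0
```

Request:
servo_tool(targets=[[0.0104,-0.043,0,0,0,0],[0.0104,-0.043,0,0,0,0],[0.0104,-0.043,0,0,0,0],[0.0104,-0.043,0,0,0,0],[0.0104,-0.043,0,0,0,0],[0.0104,-0.043,0,0,0,0],[0.0104,-0.043,0,0,0,0],[0.0104,-0.043,0,0,0,0],[0.0104,-0.043,0,0,0,0],[0.0104,-0.043,0,0,0,0],[0,0,0,0,0,0]])

```text
time: 2.5
tcp_pos: [0.4268, -0.093, 0.4046]
eef_rot: [[-0.984, -0.18, -0.0], [-0.18, 0.984, -0.001], [0.001, -0.001, -1.0]]
ft_force: [-0.3, 0.3, 0.3]
grip_width: 0.0851
grasp_force: 0.0
```

Request:
servo_tool(targets=[[0,0,0.026,0,0,0],[0,0,0.026,0,0,0],[0,0,0.026,0,0,0],[0,0,0.026,0,0,0],[0,0,0.025,0,0,0],[0,0,0,0,0,0]])

```text
time: 3.1
tcp_pos: [0.4256, -0.0876, 0.2719]
eef_rot: [[-0.982, -0.188, -0.008], [-0.188, 0.982, 0.004], [0.007, 0.006, -1.0]]
ft_force: [-0.6, 0.6, -0.6]
grip_width: 0.085
grasp_force: 0.0
```

Request:
servo_tool(targets=[[-0.01,0,0,0,0,0],[-0.01,0,0,0,0,0],[-0.006,0,0,0,0,0],[-0.005,0,0,0,0,0],[-0.005,0,0,0,0,0],[-0.005,0,0,0,0,0],[-0.005,0,0,0,0,0],[-0.005,0,0,0,0,0],[-0.005,0,0,0,0,0]])

```text
time: 4.0
tcp_pos: [0.4826, -0.0786, 0.2757]
eef_rot: [[-0.982, -0.187, -0.0], [-0.187, 0.982, 0.0], [0.0, 0.0, -1.0]]
ft_force: [-0.3, 0.7, -0.5]
grip_width: 0.0852
grasp_force: 0.3
```

Run:
```python
from h import *
a=ctrl.get_image("top");b=ctrl.get_image("side")
cv2.imwrite("pics/m1.png",np.hstack([cv2.resize(a[110:310,180:380],None,fx=2,fy=2),cv2.resize(b[110:310,150:350],None,fx=2,fy=2)]))
```

```text
(no output)
```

View pics/m1.png

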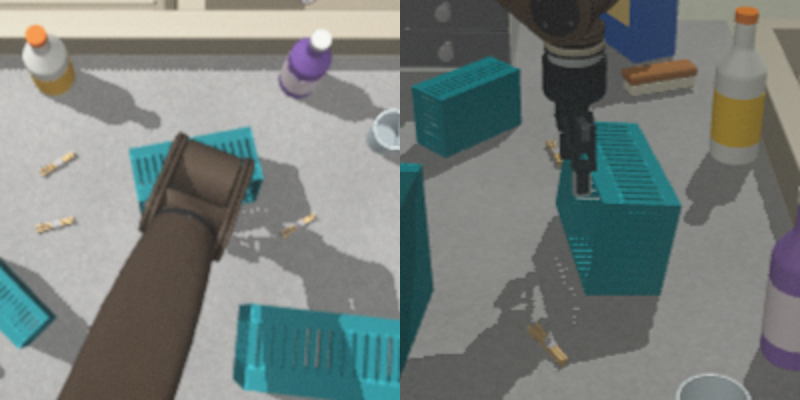

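The top edge has moved away while the lower far edge stayed put, so the basket is tipping rather than sliding. Continuing.

Request:
servo_tool(targets=[[-0.005,0,0,0,0,0],[-0.005,0,0,0,0,0],[-0.005,0,0,0,0,0],[-0.005,0,0,0,0,0],[-0.005,0,0,0,0,0],[-0.005,0,0,0,0,0],[-0.005,0,0,0,0,0],[-0.005,0,0,0,0,0],[-0.005,0,0,0,0,0],[-0.004,0,0,0,0,0],[-0.004,0,0,0,0,0],[-0.004,0,0,0,0,0]])

```text
time: 5.3
tcp_pos: [0.5386, -0.0679, 0.2757]
eef_rot: [[-0.982, -0.187, -0.0], [-0.187, 0.982, 0.0], [0.0, 0.0, -1.0]]
ft_force: [-0.5, -0.3, -0.5]
grip_width: 0.0848
grasp_force: 0.0
```

Run:
```python
from h import *
a=ctrl.get_image("top");b=ctrl.get_image("side")
cv2.imwrite("pics/m2.png",np.hstack([cv2.resize(a[110:310,180:380],None,fx=2,fy=2),cv2.resize(b[110:310,150:350],None,fx=2,fy=2)]))
```

```text
(no output)
```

View pics/m2.png

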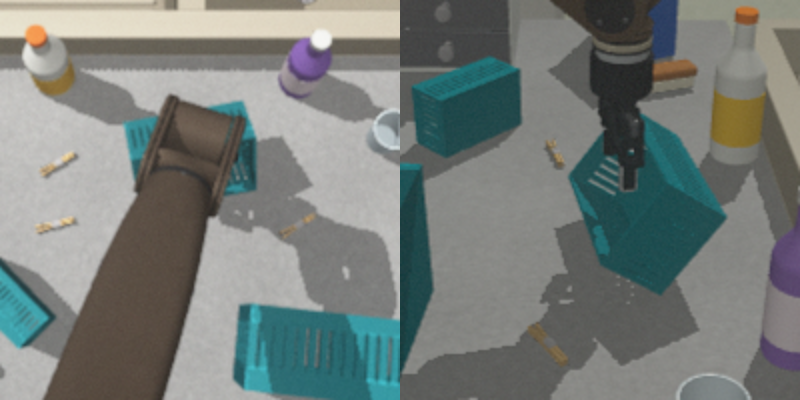

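The basket is tipped about 30°, with the foot edge still in place. A few gentle millimetres more should drop it onto its base.

Request:
servo_tool(targets=[[-0.003,0,0,0,0,0],[-0.003,0,0,0,0,0],[-0.003,0,0,0,0,0],[-0.003,0,0,0,0,0],[-0.003,0,0,0,0,0],[-0.003,0,0,0,0,0],[0,0,0,0,0,0],[0,0,0,0,0,0],[0,0,0,0,0,0],[0,0,0,0,0,0]])

```text
time: 6.4
tcp_pos: [0.5559, -0.0646, 0.2757]
eef_rot: [[-0.982, -0.187, -0.0], [-0.187, 0.982, 0.0], [0.0, 0.0, -1.0]]
ft_force: [-1.3, -0.1, -0.5]
grip_width: 0.0853
grasp_force: 0.0
```

Request:
servo_tool(targets=[[0.01,0,0,0,0,0],[0.02,0,0,0,0,0],[0.03,0,0,0,0,0],[0.03,0,0,0,0,0],[0,0,0,0,0,0]])

```text
time: 6.9
tcp_pos: [0.4642, -0.0812, 0.2744]
eef_rot: [[-0.983, -0.186, -0.004], [-0.186, 0.983, 0.001], [0.004, 0.002, -1.0]]
ft_force: [0.0, 1.1, -0.0]
grip_width: 0.0852
grasp_force: 0.0
```

Run:
```python
from h import *
a=ctrl.get_image("top");b=ctrl.get_image("side")
cv2.imwrite("pics/m3.png",np.hstack([cv2.resize(a[110:260,180:330],None,fx=8/3,fy=8/3,interpolation=2),cv2.resize(b[110:260,190:340],None,fx=8/3,fy=8/3,interpolation=2)]))
```

```text
(no output)
```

View pics/m3.png

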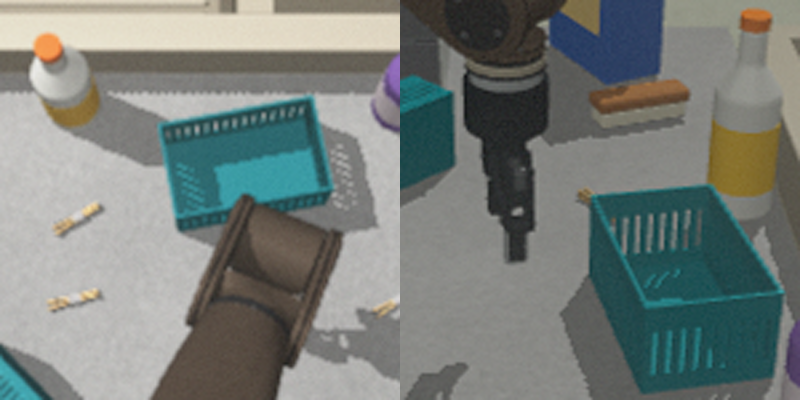

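It stands on its base. Measuring its pose from the rim corners (top panel: (159,124), (314,97), (331,188), (178,229)).

Run:
```python
from h import *
k=8/3
T=lambda x,y,z:at("top",180+(x+.5)/k-.5,110+(y+.5)/k-.5,z)
S=lambda x,y,z:at("side",190+(x-400+.5)/k-.5,110+(y+.5)/k-.5,z)
C=np.array([T(*p,.095) for p in[(159,124),(314,97),(331,188),(178,229)]])
print(C.round(4)[:,:2].tolist(),C.mean(0),[np.linalg.norm(C[i]-C[i-1]).round(3) for i in range(4)])
D=np.array([S(*p,.095) for p in[(714,186),(780,292),(638,304),(592,197)]]);print(D.round(4)[:,:2].tolist(),D.mean(0))
for C in(C,D):
  e=C[0]-C[1]+C[3]-C[2];d=C[0]-C[3]+C[1]-C[2];print(np.degrees(np.arctan2(-e[0],e[1])),np.degrees(np.arctan2(d[1],d[0])))
```

```text
[[0.6752, 0.0579], [0.7131, -0.1469], [0.5895, -0.1673], [0.5342, 0.0311]] [ 0.62800114 -0.0563149   0.095     ] [np.float64(0.144), np.float64(0.208), np.float64(0.125), np.float64(0.206)]
[[0.6774, 0.0555], [0.7121, -0.1445], [0.5824, -0.1637], [0.5498, 0.0314]] [ 0.63040963 -0.0552891   0.095     ]
13.013484430434582 10.10949890650824
9.667521564100564 9.546754507511103
```

Request:
servo_tool(targets=[[0,0,0.02,0,0,0],[0,0,0.02,0,0,0],[0,0,0.019,0,0,0],[-0.02,-0.001,0,0,0,0],[-0.02,-0.001,0,0,0,0],[-0.02,-0.001,0,0,0,0],[-0.01,-0.001,0,0,0,0],[-0.01,0,0,0,0,0],[-0.005,0,0,0,0,0],[0,0,0,0,0,0]])

```text
time: 8.0
tcp_pos: [0.5522, -0.0694, 0.2167]
eef_rot: [[-0.982, -0.187, 0.0], [-0.187, 0.982, -0.0], [-0.0, -0.0, -1.0]]
ft_force: [0.1, -0.2, -0.7]
grip_width: 0.0851
grasp_force: 0.0
```

Request:
servo_tool(targets=[[-0.006,0,0,0,0,0],[-0.006,0.001,0,0,0,0],[-0.006,0.001,0,0,0,0.9],[-0.006,0.001,0,0,0,1],[-0.006,0.001,0,0,0,1],[-0.006,0.001,0,0,0,1],[-0.006,0.001,0,0,0,1],[-0.006,0.001,0,0,0,1],[-0.006,0.001,0,0,0,1],[-0.006,0.001,0,0,0,1]])

```text
time: 9.0
tcp_pos: [0.6105, -0.0521, 0.2167]
eef_rot: [[-0.999, -0.049, -0.0], [-0.049, 0.999, 0.0], [0.0, 0.0, -1.0]]
ft_force: [-1.4, 0.3, -0.6]
grip_width: 0.085
grasp_force: 0.7
```

Run:
```python
from h import *
a=ctrl.get_image("top");b=ctrl.get_image("side")
cv2.imwrite("pics/m4.png",np.hstack([cv2.resize(a[110:260,180:330],None,fx=8/3,fy=8/3,interpolation=2),cv2.resize(b[110:260,220:370],None,fx=8/3,fy=8/3,interpolation=2)]))
```

```text
(no output)
```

View pics/m4.png

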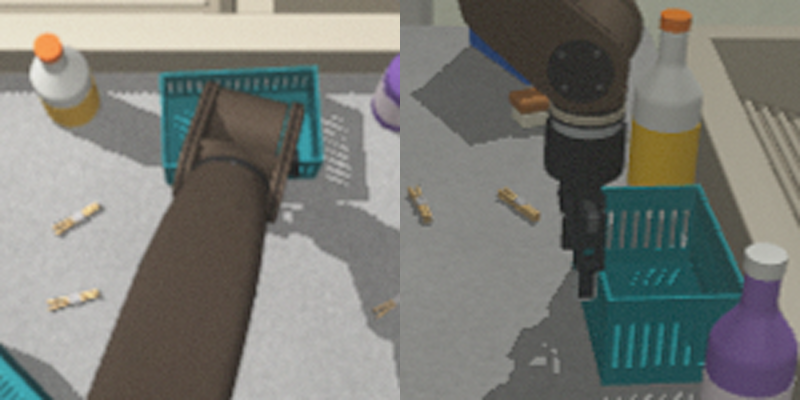

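Pushing well: the far rim corners are now at (160,73) and (320,66) in the top panel.

Run:
```python
from h import *
k=8/3
T=lambda x,y,z:at("top",180+(x+.5)/k-.5,110+(y+.5)/k-.5,z)
S=lambda x,y,z:at("side",220+(x-400+.5)/k-.5,110+(y+.5)/k-.5,z)
print(T(160,73,.095),T(320,66,.095),S(699,186,.095),S(742,292,.095))
```

```text
[0.74585718 0.05761115 0.095     ] [ 0.75622883 -0.15545668  0.095     ] [0.74525612 0.05587011 0.095     ] [ 0.75025462 -0.14449308  0.095     ]
```

Request:
servo_tool(targets=[[-0.005,0.001,0,0,0,0.9],[-0.005,0.001,0,0,0,0.9],[-0.005,0.001,0,0,0,0.9],[-0.005,0.001,0,0,0,0],[-0.004,0.001,0,0,0,0],[-0.002,0,0,0,0,0],[-0.002,0,0,0,0,0],[0,0,0,0,0,0]])

```text
time: 9.9
tcp_pos: [0.6381, -0.0466, 0.2168]
eef_rot: [[-1.0, -0.003, 0.001], [-0.003, 1.0, 0.0], [-0.001, 0.0, -1.0]]
ft_force: [-1.6, 1.0, 0.7]
grip_width: 0.0849
grasp_force: 0.5
```

Request:
servo_tool(targets=[[-0.001,0,0,0,0,0],[-0.001,0,0,0,0,0],[0,0,0,0,0,0]])

```text
time: 10.2
tcp_pos: [0.6392, -0.0466, 0.2168]
eef_rot: [[-1.0, -0.003, -0.004], [-0.003, 1.0, 0.0], [0.004, 0.0, -1.0]]
ft_force: [-7.3, 0.7, 5.9]
grip_width: 0.0852
grasp_force: 3.5
```

The wrist force rose to 7 N, so the basket is on the curb. One more millimetre to seat it, then retreat and look.

Request:
servo_tool(targets=[[-0.001,0,0,0,0,0],[0,0,0,0,0,0]])

```text
time: 10.4
tcp_pos: [0.6397, -0.0465, 0.2168]
eef_rot: [[-1.0, -0.002, -0.007], [-0.002, 1.0, 0.001], [0.007, 0.001, -1.0]]
ft_force: [-10.8, 1.6, 7.4]
grip_width: 0.0848
grasp_force: 5.2
```

Request:
servo_tool(targets=[[0.002,0,0,0,0,0],[0.003,0,0,0,0,0],[0.01,0,0,0,0,0],[0.03,0,0,0,0,0],[0.04,0,0,0,0,0],[0.04,0,0,0,0,0],[0.04,0,-0.01,0,0,0],[0,0,-0.04,0,0,0],[0,0,-0.04,0,0,0],[0,0,0,0,0,0]])

```text
time: 11.4
tcp_pos: [0.477, -0.0476, 0.3127]
eef_rot: [[-1.0, -0.003, 0.012], [-0.003, 1.0, -0.004], [-0.012, -0.004, -1.0]]
ft_force: [0.3, -0.1, 0.8]
grip_width: 0.085
grasp_force: 0.0
```

Run:
```python
from h import *
a=ctrl.get_image("top");b=ctrl.get_image("side")
cv2.imwrite("pics/m5.png",np.hstack([cv2.resize(a[100:250,190:340],None,fx=8/3,fy=8/3,interpolation=2),cv2.resize(b[110:260,250:400],None,fx=8/3,fy=8/3,interpolation=2)]))
```

```text
(no output)
```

View pics/m5.png

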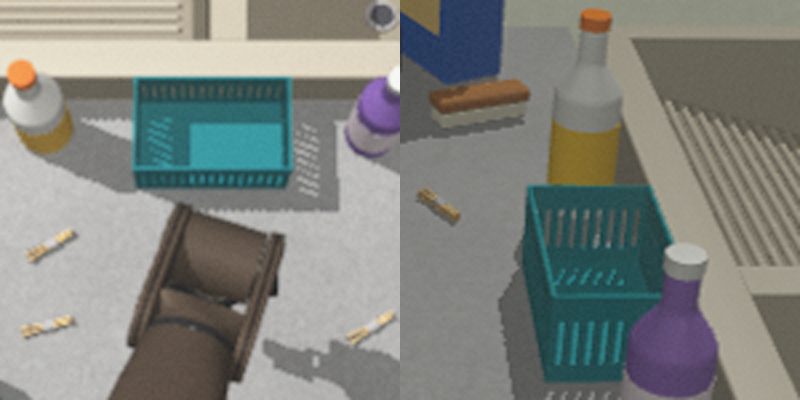

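Run:
```python
from h import *
k=8/3
T=lambda x,y,z:at("top",190+(x+.5)/k-.5,100+(y+.5)/k-.5,z)
S=lambda x,y,z:at("side",250+(x-400+.5)/k-.5,110+(y+.5)/k-.5,z)
for p in[(134,77),(292,77),(292,173),(134,173)]:print(T(*p,.095).round(4))
print("side",S(651,186,.095),S(527,187,.095),S(547,294,.095),"curb",T(10,78,.09),T(390,77,.09))
print("det",T(22,74,.235),"soft cap l",T(388,80,.215))
# sub-pixel: row of the far rim and of the curb edge, left and right end
a=ctrl.get_image("top").astype(float);
def edge(c0,c1,ch):
    p=a[118:140,c0:c1,ch].mean(1);g=np.diff(p);i=np.argmin(g);j=slice(max(i-1,0),i+2);return 118.5+(g[j]*np.arange(i-1,i+2)).sum()/g[j].sum()
for c in(215,228,240,250,265,275,285,292,305,315):print(c,round(edge(c,c+8,2),2),end="; ")
```

```text
[0.7777 0.0572 0.095 ]
[ 0.7782 -0.154   0.095 ]
[ 0.6455 -0.1521  0.095 ]
[0.6447 0.0552 0.095 ]
side [0.7787705  0.05604276 0.095     ] [0.6490489  0.05320853 0.095     ] [ 0.64561672 -0.14766282  0.095     ] curb [0.77785136 0.22457261 0.09      ] [ 0.78049922 -0.28560535  0.09      ]
det [0.72627471 0.18202891 0.235     ] soft cap l [ 0.72760856 -0.25571536  0.215     ]
215 128.5; 228 128.47; 240 128.29; 250 128.29; 265 128.29; 275 128.3; 285 128.28; 292 128.28; 305 128.59; 315 128.59;
```

The basket stands flush along the curb, square to it and within about 3 mm of midway. The bottles, pegs and brush are unmoved and the arm is clear.

```bash
python3 -c "
from rig import ctrl
print(ctrl.hand_in())"
```

```text
the job is handed in; nothing more can be done
None
```

The basket was tipped back onto its base and pushed flush against the curb, about 3 mm or less off midway between the bottles by my camera measurements. Nothing else I could see had moved, and the job was handed in at about 11.5 s; the result itself was not reported back.

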